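# Seat a bent heat pipe in its bend gauge

## Task

Check the bent copper heat pipe in its bend gauge: leaving its bend on the hub, swing the pipe round clockwise (seen from above) until both of its ends drop into the two notches of the curved ledge, then press each leg down until both ends snap past the spring tabs and lie fully home on the notch floors. The pipe is thin-walled, so push gently and stop when you feel it resist; do not lift it off the hub or disturb the tape roll and the slim driver beside the gauge, and leave the pipe free when done.

Things in the scene. Friction and masses are not known exactly. Their poses are not given: they have to be found in the camera images.
- gauge: Fixed bend gauge: dark steel plate 155 x 218 x 10 mm with an aluminium hub and, on its -x side, an aluminium curved ledge with two notches. Origin on the hub axis at the table surface, z up. Hub column radius 28 mm up to z 50; collar radius 20 up to z 60, on which the pipe's bend lies. Between hub and ledge (28 to 88 mm from the axis) it is open down to the plate.
- hub_top (a point): Centre of the top of the hub's post (radius 9 mm, z 60 to 80 mm), round which the pipe's bend lies with 1 mm play. A guard wall, 21 to 25 mm from the axis, top at z 71, stands behind the bend at -12 to 52 degrees (counter-clockwise from the gauge's +x).
- ledge_mid (a point): Point on the ledge's top (z 60 mm), 96 mm from the hub axis at 180 degrees in the gauge frame. The ledge is 88 to 104 mm from the axis, from about 111 to 281 degrees, with a stop 73 mm high at either end and an outer rim 110 to 113 mm from the axis, 69 mm high. It was turned about the hub by up to 0.13 rad either way when set up: see the notches.
- notches (a point): Again the middle of the ledge, not a notch itself. The notches: 12.6 mm wide, floor at z 47, cut in line with the pipe's legs. They fit when the pipe's axes are turned from the gauge's by the ledge's setting, -0.13 to +0.13 rad, which is not reported: see or feel for it. An end falls 4 to 5 mm into the mouth by itself, lies on the tab's nose, and meets a solid wall if pushed on.
- tabs (a point): Again the middle of the ledge. A black spring tab with a round nose stands in the counter-clockwise wall of each notch, under the ledge top. Pressing down on a leg about 60 mm along it, just inside the ledge, with 3 to 6 N makes the end snap past the nose, about 8 mm further down, on to the floor, where the tab holds it.
- heat_pipe: Loose bent copper pipe, 10 mm thick, 140 to 270 g, a V of 80 degrees; dents above 30 N. Origin: centre of the bend's arc (centre-line radius 15 mm, bulging to +x), on the underside, 5 mm below the pipe's axis. z up. At the start level on collar and ledge, origin on the hub axis at z 60 mm, turned 0.30 to 0.60 rad counter-clockwise from the gauge; it must turn clockwise.
- pipe_end1 (a point): On the pipe's axis at the end of leg 1, 5 mm before its round tip. Leg 1 is straight, 98 mm long, from 15 mm x (cos 50, sin 50) in the pipe's frame, pointing to 140 degrees. It can be pushed from inside the V. Height over the table: 65 mm on the ledge, about 60 in the notch mouth, about 52 home.
- pipe_end2 (a point): The same point of leg 2: straight, 98 mm long, from 15 mm x (cos 50, -sin 50) in the pipe's frame, pointing to 220 degrees. The line from pipe_end2 to pipe_end1 is the pipe's +y. Heights as for pipe_end1. Home, both legs slope down about 8 degrees towards their ends.
- tape_roll: Bystander: small roll of white tape, 46 mm across, 22 mm high, lying flat left of the gauge. Origin under its centre.
- slim_driver: Bystander: slim precision screwdriver, 126 mm long, 12 mm thick, lying between the gauge and the robot. Origin under its middle.

How it is judged:
By the outcome, as a careful person would: the job done as asked, in the order asked, and still so for the second after the job is handed in, with the robot touching nothing.
It also fails if it takes over 45 s, if anything falls off the work surface, if the arm or the gripper's body presses on something with over 40 N, if the wrist force passes 120 N, or if a joint passes its speed limit or range.

## Robot

A 6-joint arm with a two-finger parallel gripper is mounted at the origin on a cart in front of the work surface, level with it; the furniture and walls round the work are solid. World frame = base frame: x ahead of the robot, y to its left, z up, the work surface at z = 0. Lengths are in mm, angles in rad, forces in N, time in s.
With the tool pointing down it reaches from about 400 to 925 mm from the base axis. Payload 12.5 kg.
Tool frame: the origin (TCP) lies on the mounting face of the last link; the fingertips stand 190 mm ahead of it and the grasp point (between the pads) lies 171 mm ahead of it; z points along the fingers, y is the line along which they close (so a half turn about z gives the same grasp; the last joint's range is limited). The gripper opens to 95 mm and grips with 3 to 60 N. Pads are 20 mm wide; open, the fingers measure 119 mm over their backs; the gripper's body (75 mm by 180 mm) begins 59 mm behind the grasp point.
Start: joints at [-1.269, 0.491, 1.559, -0, 1.092, -0.106], TCP at [247.888, -573.739, 404.761] pointing down, gripper open.
Joint ranges: [-3.1, 3.1], [-0.84, 2.19], [0.05, 2.79], [-1.13, 4.28], [0.06, 2.93], [-2.69, 2.69]. Speed limits (rad/s): [2.22, 2.22, 2.79, 3.14, 3.14, 3.14].

## Interface

Orientations are given as [roll, pitch, yaw] about the fixed x, y, z axes, in that order (R = Rz(yaw) Ry(pitch) Rx(roll)).
In Python, from cell import * gives the robot as it stands.
- The arm moves only by the tool arm_command, never from a script. Its argument "rows" is a list that holds one entry, the list of rows, each a list of 7 numbers: the shift along the tool's x, y, z normalised to -1 to 1, where 1 is 0.15 m, then the turn, a rotation vector about the tool's x, y, z normalised to -1 to 1, where 1 is 360 degrees, then the opening, from -1 (shut) to 1 (fully open). A call has 1 to 10 rows; each row is the pose to reach, as a shift and turn from the pose commanded when the call began, along the tool's axes at that moment, turning the shorter way round; what a row does not reach only later rows make up. A row lasts 1/12 s, in which the tool goes at most 41.7 mm and 7.16 degrees, less where a joint would pass 70% of its speed; a pose out of reach is approached as far as the arm can. A call with a number of a shift or a turn outside -1 to 1 is refused whole. A call with a gripper value outside its range is refused whole. The fingers move at their own pace and stop on an object; the grip force is fixed at half the most. Time passes only in rows, so rows that repeat a pose let the fingers close. It gives the time, the measured TCP pose, the force, the opening and the grip force at its end, in the units of the state.
- state(): the state, without advancing time (a new reading comes with each control period).
- read_camera(name): name is "side" or "top"; returns (picture, depth): 420x560x3 uint8, red, green, blue; 420x560 float32, mm along the optical axis (not along the pixel's ray), 0 where there is no reading.
- get_calibration(name): a dict with "camera_matrix" (3x3 intrinsics, pixels), "position" and "orientation" of the camera in the world. Camera axes: x right, y up, looking along -z (the intrinsics and any distortion apply to the point x, -y, -z); pixel columns grow to the right and rows downward; lengths in mm; the calibration is good to about 2 mm. A picture is of the moment at which its call begins. get_calibration takes no time and is no camera call.
- job_done(): hands the job in; it is judged then, once.
The state is a dict: "t": time; "joints": joint angles; "qvel": joint speeds; "tau": joint torques, N m; "eef_pos": TCP position; "tcp_rot": TCP orientation; "ft_force": force on the tool from outside, world axes, zero at the start; "moment": the same for the moment, N m; "opening": opening from 0.0 (shut) to 1.0 (fully open); "grip_force": force on a finger pad.
Only numpy, scipy, OpenCV 4.12 (cv2) and the standard library are available. Lean on these libraries where they do the work, as an engineer would, in place of code of your own. Each camera call takes 0.05 s, during which the arm holds its last target. There are 200 camera calls.

## Working session

There is one attempt and no reset: what is moved stays moved. The work goes in short steps, Python scripts to look and compute and a tool call to move; the robot and the scene stay as the last step left them, time stands still between calls to the robot, and variables do not carry over. Pictures are saved under pics/ and viewed, at most 10 in all, crops included, and the job is handed in when it is done.

Besides the shell and the picture viewer there is one more tool, called after "Emit:" in YAML: its name, and indented under it one key for each argument. arm_command: Moves the arm, as the interface text tells. Its arguments: {"type":"object","properties":{"rows":{"type":"array","items":{"type":"array","items":{"type":"array","items":{"type":"number","minimum":-1,"maximum":1}}}}},"required":["rows"]}

```bash
ls; mkdir -p pics
cat > h.py <<'E'
from cell import *
import numpy as np, cv2
from scipy.spatial.transform import Rotation as R
def cloud(name):
    p,d=read_camera(name); c=get_calibration(name); K=np.array(c["camera_matrix"])
    v,u=np.mgrid[:420,:560]
    P=np.stack([(u-K[0,2])/K[0,0]*d,-(v-K[1,2])/K[1,1]*d,-d],-1)
    o=np.array(c["orientation"])
    M=R.from_euler('xyz',o).as_matrix() if o.size==3 else o
    return p,d,P@M.T+np.array(c["position"])
E
python3 - <<'E'
from h import *
for n in("top","side"):
    p,d,W=cloud(n); cv2.imwrite(f"pics/{n}0.png",p[...,::-1]); np.save(f"{n}0.npy",W); print(get_calibration(n))
print(state())
E
```

```text
pics
{'camera_matrix': array([[442.43930482,   0.        , 281.72531041],
       [  0.        , 442.43930482, 207.24687392],
       [  0.        ,   0.        ,   1.        ]]), 'position': array([ 437.66024055, -131.36039543,  914.70164418]), 'orientation': array([ 0.02736847,  0.01077621, -1.5631945 ])}
{'camera_matrix': array([[405.09229848,   0.        , 281.12145673],
       [  0.        , 405.09229848, 212.23688855],
       [  0.        ,   0.        ,   1.        ]]), 'position': array([338.99071693, 630.41401901, 424.36139951]), 'orientation': array([ 1.12799826e+00,  1.16138063e-03, -2.95786335e+00])}
{'t': 0.1, 'joints': array([-1.26858848e+00,  4.91481819e-01,  1.55940734e+00,  4.51550278e-06,
        1.09167976e+00, -1.05595340e-01]), 'qvel': array([-8.32360195e-04, -2.50216503e-03, -7.08810161e-05,  8.89156337e-04,
        1.22320589e-03,  5.05046955e-04]), 'tau': array([ 4.18305950e-03, -6.13625765e+01, -2.58605790e+01,  6.94520446e-02,
        4.70434316e-02, -4.77607364e-05]), 'eef_pos': array([ 247.88455831, -573.70310821,  404.22445346]), 'tcp_rot': array([-3.14062225e+00, -1.06879856e-04,  4.07801053e-01]), 'ft_force': array([-0.60262282,  0.26932982, -0.44321626]), 'moment': array([ 0.00455673, -0.06868074, -0.03045046]), 'grip_force': 0.0, 'opening': 1.0016209999377543}
```

View pics/top0.png

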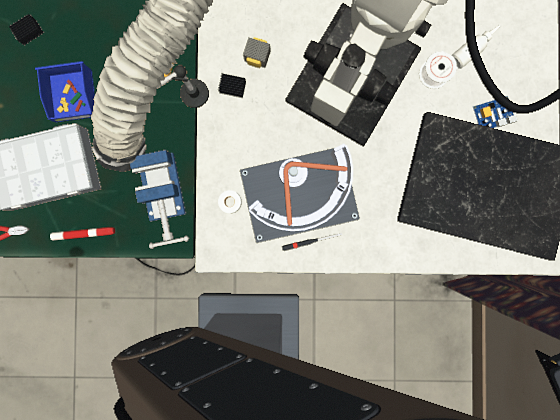

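View pics/side0.png

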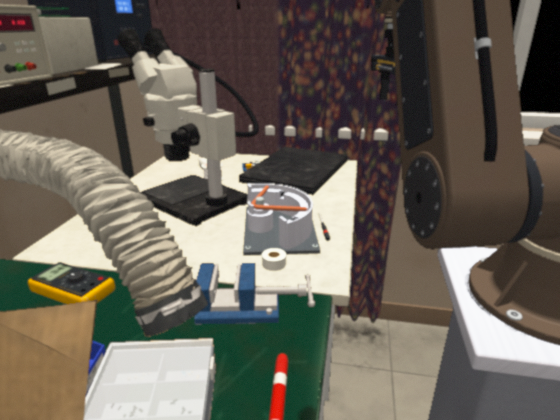

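Run:
```python
from h import *
p=cv2.imread("pics/top0.png"); W=np.load("top0.npy")
cv2.imwrite("pics/crop0.png",cv2.resize(p[135:255,215:370],None,fx=5,fy=5,interpolation=cv2.INTER_CUBIC))
b,g,r=[p[...,i].astype(int) for i in range(3)]
m=(r-b>60)&(r-g>40); m[:135]=0;m[255:]=0;m[:,:215]=0;m[:,370:]=0
Q=W[m]; Q=Q[Q[:,2]>55]; print(len(Q),Q[:,2].min(),Q[:,2].max(),np.median(Q[:,2]))
np.set_printoptions(precision=1,suppress=True)
a=W[135:255,215:370]; 
print("table",np.median(W[200:240,380:395,2]))
print("plate",np.median(W[225:232,270:280,2]))
h=a[(a[...,2]>74)&(a[...,2]<90)]; print("post",len(h),h.mean(0))
# plate rect
mm=((a[...,2]>5)).astype(np.uint8); pts=a[mm>0][:,:2].astype(np.float32)
print(cv2.minAreaRect(pts[(pts[:,0]>0)]))
# V fit
from scipy.optimize import least_squares
def V(t,s=np.r_[np.linspace(0,98,50)]):
    c,y=t[:2],t[2]; o=[]
    for e in(1,-1):
        A=np.deg2rad(50*e)+y;B=np.deg2rad(180-40*e)+y
        o.append((c+15*np.array([np.cos(A),np.sin(A)]),np.array([np.cos(B),np.sin(B)])))
    return o
def f(t):
    ds=[]
    for q,d in V(t):
        w=Q[:,:2]-q; s=np.clip(w@d,0,98); ds.append(np.linalg.norm(w-s[:,None]*d,axis=1))
    phi=Q[:,:2]-t[:2]; ds.append(np.where((phi@np.array([np.cos(t[2]),np.sin(t[2])]))>0,abs(np.linalg.norm(phi,axis=1)-15),99))
    return np.min(ds,0)
for y in(.5,.8):
    s=least_squares(f,[h[:,0].mean(),h[:,1].mean(),y],loss='soft_l1'); print(s.x,s.cost,[ (q+98*d) for q,d in V(s.x)])
```

```text
546 62.96221984096019 914.701644179991 69.28468792838561
table -0.2844964624249542
plate 11.444015987020066
post 88 [ 524.6 -141.5   78.6]
((493.8543395996094, -143.92047119140625), (303.0870666503906, 238.78309631347656), 89.19489288330078)
[ 529.9 -143.2   38.5] 827.6656097145908 [array([ 431. , -136.4]), array([ 535.9, -242.2])]
[ 529.9 -143.2    0.8] 827.6656095373351 [array([ 431. , -136.4]), array([ 535.9, -242.2])]
```

View pics/crop0.png

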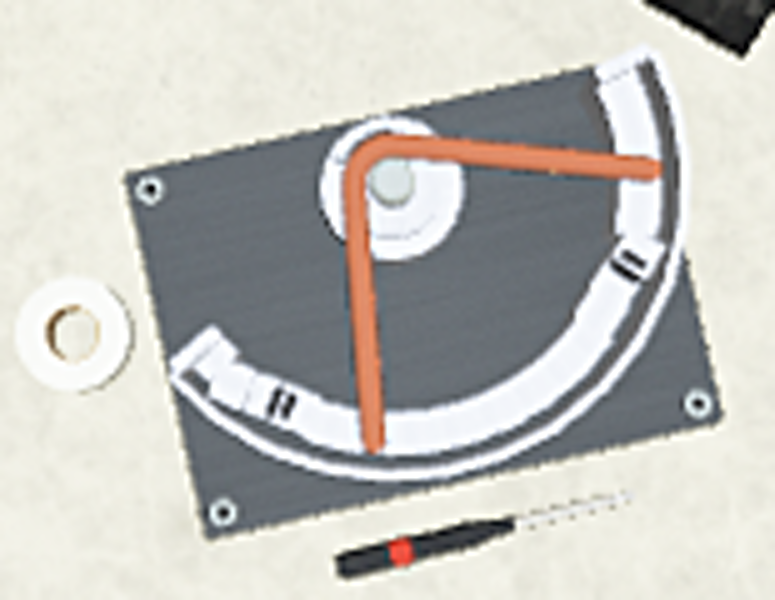

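```bash
cat >> h.py <<'E'
def ray(u,v,z,name="top"):
    c=get_calibration(name);K=c["camera_matrix"];M=R.from_euler('xyz',c["orientation"]).as_matrix()
    d=M@np.array([(u-K[0,2])/K[0,0],-(v-K[1,2])/K[1,1],-1]);return c["position"]+d*(z-c["position"][2])/d[2]
def crop(x,y,z): return ray((x+.5)/5-.5+215,(y+.5)/5-.5+135,z)
E
python3 - <<'E'
from h import *
np.set_printoptions(precision=1,suppress=True)
h=crop(392,182,80);print("hub",h)
S={k:crop(*k,10) for k in[(150,189),(222,513),(698,403)]}
v=list(S.values());print(v,np.arctan2(*(v[0]-v[1])[1::-1]),np.arctan2(*(v[1]-v[2])[1::-1])-np.pi/2)
for n,xy,leg in(("n1",(282,402),140),("n2",(630,262),220)):
    q=crop(*xy,60);w=q-h;r=np.hypot(*w[:2]);a=np.arctan2(w[1],w[0])
    # leg line: offset 15 perpendicular from hub
    s=np.sqrt(r*r-225); e=np.arctan2(15*np.sin(np.radians(50)) ,0)
    p=15*np.exp(1j*np.radians(50 if leg==140 else -50))+s*np.exp(1j*np.radians(leg))
    print(n,q,r,(a-np.angle(p)+np.pi)%(2*np.pi)-np.pi)
for xy,leg in(((374,440),140),((652,170),220)):
    q=crop(*xy,70);w=q-h;r=np.hypot(*w[:2]);a=np.arctan2(w[1],w[0]);s=np.sqrt(max(r*r-225,0))
    p=15*np.exp(1j*np.radians(50 if leg==140 else -50))+s*np.exp(1j*np.radians(leg))
    print("end",q,r,(a-np.angle(p)+np.pi)%(2*np.pi)-np.pi)
print("tape",crop(73,333,22),"driver",crop(340,565,10),crop(630,495,5))
E
```

```text
hub [ 529.2 -143.    80. ]
[array([533.3, -44.7,  10. ]), array([400.8, -75.5,  10. ]), array([ 447.2, -269.5,   10. ])] 0.22807366667155804 0.23473271782293237
n1 [ 445.9 -101.4   60. ] 93.14026937318073 0.3965044040224708
n2 [ 501.  -235.4   60. ] 96.65679112879273 0.4206384198619064
end [ 431.5 -136.9   70. ] 97.83560881045726 0.7902227108003821
end [ 535.5 -242.5   70. ] 99.69086492516354 0.7852086585585427
tape [473.5 -15.3  22. ] driver [ 380.  -123.8   10. ] [ 409.3 -242.5    5. ]
```

Emit:
arm_command:
  rows:
    - [[0.813,-0.637,0,0,0,0.065,-1],[0.813,-0.637,0,0,0,0.065,-1],[0.813,-0.637,0,0,0,0.065,-1],[0.813,-0.637,0,0,0,0.065,-1],[0.813,-0.637,0,0,0,0.065,-1],[0.813,-0.637,0,0,0,0.065,-1],[0.813,-0.637,0,0,0,0.065,-1]]

```text
t: 0.68
eef_pos: [322.0, -438.0, 404.8]
tcp_rot: [3.141, -0.0, 0.0]
ft_force: [0.1, -0.7, 0.2]
opening: 0.566
grip_force: 0.0
```

Emit:
arm_command:
  rows:
    - [[0.99,-0.9,0,0,0,0,-1],[0.99,-0.9,0,0,0,0,-1],[0.99,-0.9,0,0,0,0,-1],[0.99,-0.9,0,0,0,0,-1],[0.99,-0.9,0,0,0,0,-1],[0.99,-0.9,0,0,0,0,-1],[0.99,-0.9,0,0,0,0,-1],[0.99,-0.9,0,0,0,0,-1]]

```text
t: 1.35
eef_pos: [470.2, -303.8, 404.4]
tcp_rot: [-3.142, 0.001, -0.001]
ft_force: [-0.2, -0.2, 0.8]
opening: 0.024
grip_force: 0.0
```

Emit:
arm_command:
  rows:
    - [[0,-0.9,0,0,0,0,-1],[0,-0.9,0,0,0,0,-1],[0,-0.9,0,0,0,0,-1],[0,-0.9,0,0,0,0,-1],[0,-0.9,0,0,0,0,-1],[0,-0.9,0,0,0,0,-1],[0,-0.9,0,0,0,0,-1]]

```text
t: 1.93
eef_pos: [470.5, -169.5, 404.8]
tcp_rot: [3.141, -0.0, -0.002]
ft_force: [0.4, 0.2, -0.3]
opening: 0.001
grip_force: 0.0
```

Emit:
arm_command:
  rows:
    - [[0,0,0.25,0,0,0,-1],[0,0,0.5,0,0,0,-1],[0,0,0.7,0,0,0,-1],[0,0,0.8,0,0,0,-1],[0,0,0.9,0,0,0,-1],[0,0,0.99,0,0,0,-1],[0,0,0.99,0,0,0,-1],[0,0,0.99,0,0,0,-1]]

```text
t: 2.6
eef_pos: [470.6, -169.1, 255.7]
tcp_rot: [-3.141, 0.001, -0.002]
ft_force: [-0.7, -0.3, 0.1]
opening: 0.005
grip_force: 0.0
```

Emit:
arm_command:
  rows:
    - [[0,-0.01,0,0,0,0,-1],[0,-0.02,0,0,0,0,-1],[0,-0.03,0,0,0,0,-1],[0,-0.04,0,0,0,0,-1],[0,-0.05,0,0,0,0,-1],[0,-0.06,0,0,0,0,-1],[0,-0.07,0,0,0,0,-1],[0,-0.08,0,0,0,0,-1],[0,-0.09,0,0,0,0,-1],[0,-0.1,0,0,0,0,-1]]

```text
t: 3.43
eef_pos: [470.6, -152.6, 256.2]
tcp_rot: [3.142, -0.0, -0.0]
ft_force: [0.0, 0.2, 0.0]
opening: 0.006
grip_force: 0.0
```

Emit:
arm_command:
  rows:
    - [[0,-0.01,0,0,0,0,-1],[0,-0.02,0,0,0,0,-1],[0,-0.03,0,0,0,0,-1],[0,-0.04,0,0,0,0,-1],[0,-0.05,0,0,0,0,-1],[0,-0.06,0,0,0,0,-1]]

```text
t: 3.93
eef_pos: [470.6, -143.6, 256.2]
tcp_rot: [3.141, -0.0, -0.001]
ft_force: [-0.3, -0.3, 0.2]
opening: 0.007
grip_force: 0.2
```

Run:
```python
from h import *
p,d=read_camera("top"); q,d2=read_camera("side")
a=cv2.resize(p[135:255,215:370],None,fx=4,fy=4,interpolation=3); b=cv2.resize(q[150:270,220:340],None,fx=4,fy=4,interpolation=3)
b=cv2.copyMakeBorder(b,0,0,0,0,0)[:480]
cv2.imwrite("pics/c1.png",cv2.resize(np.hstack([a,b]),(800,364))[...,::-1])
```

```text
(no output)
```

View pics/c1.png

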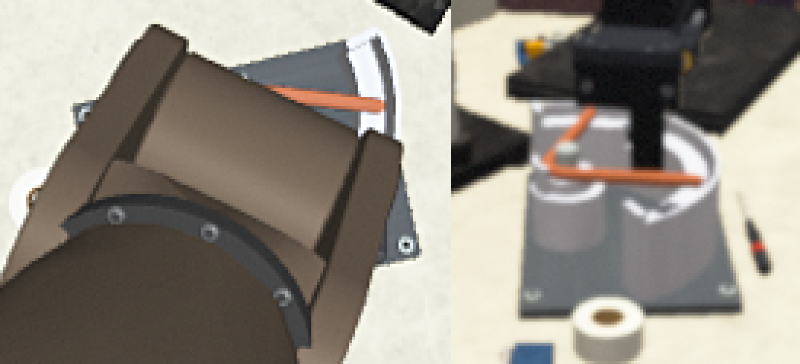

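Emit:
arm_command:
  rows:
    - [[0,0.04,0,0,0,0,-1],[0,0.04,0,0,0,0,-1],[0,0.04,0.03,0,0,0,-1],[0,0.04,0.07,0,0,0,-1],[0,0.04,0.07,0,0,0,-1],[0,0.03,0.07,0,0,0,-1],[0,0.02,0.07,0,0,0,-1],[0,0.01,0.07,0,0,0,-1],[0,0,0.07,0,0,0,-1],[0,0,0.07,0,0,0,-1]]

```text
t: 4.87
eef_pos: [470.6, -143.4, 245.8]
tcp_rot: [3.141, -0.0, -0.0]
ft_force: [0.3, -0.1, 1.5]
opening: 0.004
grip_force: 0.0
```

Emit:
arm_command:
  rows:
    - [[0,-0.01,0,0,0,0,-1],[0,-0.02,0,0,0,0,-1],[0,-0.03,0,0,0,0,-1],[0,-0.04,0,0,0,0,-1],[0,-0.04,0,0,0,0,-1]]

```text
t: 5.28
eef_pos: [470.6, -137.5, 245.8]
tcp_rot: [3.142, -0.0, -0.0]
ft_force: [-0.8, 0.0, -0.5]
opening: 0.003
grip_force: 0.1
```

```bash
cat > yaw.py <<'E'
from h import *
p,d,W=cloud("top"); r,g,b=[p[...,i].astype(int) for i in range(3)]
m=(r-b>60)&(r-g>40); m[:135]=0;m[255:]=0;m[:,:215]=0;m[:,370:]=0
v,u=np.nonzero(m)
P=np.array([ray(a,c,68)[:2] for a,c in zip(u,v)]); H=np.array([529.2,-143])
w=P-H; k=(np.hypot(*w.T)>30)&(w[:,1]<-35); Q=P[k]
if len(Q)>10:
    vx,vy,x0,y0=cv2.fitLine(Q.astype(np.float32),2,0,.01,.01).ravel()
    if vy>0: vx,vy=-vx,-vy
    print("yaw leg2 %.3f n %d"%(np.arctan2(vy,vx)%(2*np.pi)-np.radians(220),len(Q)))
s=state(); print(s["ft_force"].round(1),s["eef_pos"].round(1),round(s["t"],2))
E
python3 yaw.py
```

```text
yaw leg2 0.637 n 157
[-0.2 -0.  -0. ] [ 470.6 -137.6  245.7] 5.33
```

Emit:
arm_command:
  rows:
    - [[0,-0.01,0,0,0,0,-1],[0,-0.02,0,0,0,0,-1],[0,-0.03,0,0,0,0,-1],[0,-0.04,0,0,0,0,-1],[0,-0.05,0,0,0,0,-1],[0,-0.05,0,0,0,0,-1]]

```text
t: 5.83
eef_pos: [470.6, -129.9, 245.7]
tcp_rot: [-3.142, 0.0, -0.0]
ft_force: [1.4, -0.5, -0.3]
opening: 0.006
grip_force: 0.1
```

```bash
python3 yaw.py
```

```text
yaw leg2 0.476 n 77
[ 0.3 -0.4 -0.3] [ 470.6 -130.1  245.7] 5.88
```

Emit:
arm_command:
  rows:
    - [[0,-0.004,0,0,0,0,-1],[0,-0.008,0,0,0,0,-1],[0,-0.012,0,0,0,0,-1],[0,-0.012,0,0,0,0,-1]]

```text
t: 6.22
eef_pos: [470.6, -128.4, 245.7]
tcp_rot: [3.141, -0.0, -0.001]
ft_force: [-0.4, -1.0, 0.6]
opening: 0.005
grip_force: 0.3
```

Emit:
arm_command:
  rows:
    - [[0,-0.004,0,0,0,0,-1],[0,-0.008,0,0,0,0,-1],[0,-0.008,0,0,0,0,-1]]

```text
t: 6.47
eef_pos: [470.6, -127.2, 245.7]
tcp_rot: [3.142, 0.0, -0.001]
ft_force: [-0.9, -1.0, -0.4]
opening: 0.001
grip_force: 0.3
```

```bash
python3 yaw.py
```

```text
yaw leg2 0.411 n 65
[-0.2  0.   0.1] [ 470.6 -127.2  245.7] 6.52
```

Emit:
arm_command:
  rows:
    - [[0,-0.004,0,0,0,0,-1],[0,-0.007,0,0,0,0,-1],[0,-0.007,0,0,0,0,-1]]

```text
t: 6.77
eef_pos: [470.6, -126.1, 245.7]
tcp_rot: [3.142, 0.0, -0.001]
ft_force: [0.7, -0.7, -0.6]
opening: 0.009
grip_force: 0.3
```

Emit:
arm_command:
  rows:
    - [[0,-0.003,0,0,0,0,-1],[0,-0.005,0,0,0,0,-1],[0,-0.005,0,0,0,0,-1]]

```text
t: 7.02
eef_pos: [470.6, -125.4, 245.7]
tcp_rot: [3.142, -0.0, -0.001]
ft_force: [0.2, -0.6, 0.8]
opening: 0.004
grip_force: 0.3
```

```bash
python3 yaw.py
```

```text
yaw leg2 0.377 n 63
[ 0.1 -0.  -0. ] [ 470.6 -125.4  245.7] 7.07
```

Emit:
arm_command:
  rows:
    - [[0,-0.003,0,0,0,0,-1],[0,-0.005,0,0,0,0,-1],[0,-0.005,0,0,0,0,-1]]

```text
t: 7.32
eef_pos: [470.6, -124.7, 245.7]
tcp_rot: [3.142, 0.0, -0.001]
ft_force: [0.3, -0.4, 0.7]
opening: 0.006
grip_force: 0.3
```

Emit:
arm_command:
  rows:
    - [[0,-0.003,0,0,0,0,-1],[0,-0.005,0,0,0,0,-1],[0,-0.005,0,0,0,0,-1]]

```text
t: 7.57
eef_pos: [470.6, -123.8, 245.7]
tcp_rot: [-3.142, 0.0, -0.001]
ft_force: [-0.5, 0.2, -0.1]
opening: 0.007
grip_force: 0.0
```

```bash
python3 yaw.py
python3 - <<'E'
from h import *
p,d=read_camera("top"); q,d2=read_camera("side")
a=cv2.resize(p[135:255,265:370],None,fx=4,fy=4,interpolation=3); b=cv2.resize(q[170:250,235:330],None,fx=6,fy=6,interpolation=3)
cv2.imwrite("pics/c2.png",cv2.resize(np.hstack([a,b]),(792,384))[...,::-1])
E
```

```text
yaw leg2 0.267 n 39
[-0.7 -0.3 -0. ] [ 470.6 -123.9  245.7] 7.62
```

View pics/c2.png

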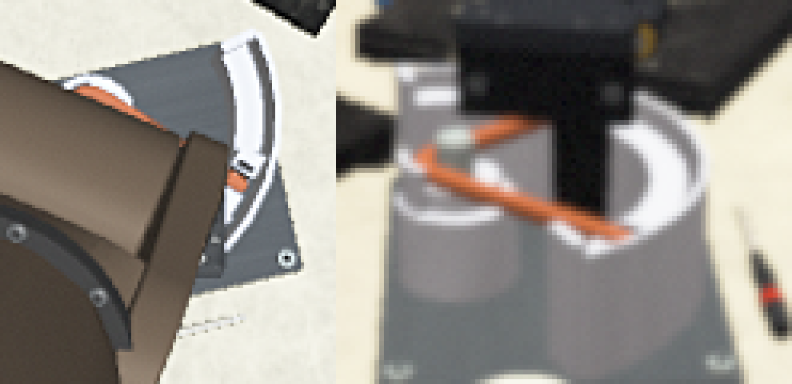

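Emit:
arm_command:
  rows:
    - [[0,-0.003,0,0,0,0,-1],[0,-0.006,0,0,0,0,-1],[0,-0.006,0,0,0,0,-1]]

```text
t: 7.97
eef_pos: [470.6, -123.0, 245.7]
tcp_rot: [3.142, -0.0, -0.001]
ft_force: [-0.5, -0.2, -0.6]
opening: 0.005
grip_force: 0.0
```

```bash
cat > zz.py <<'E'
from h import *
np.set_printoptions(precision=1,suppress=True)
H=np.array([529.2,-143])
for n in("top","side"):
    Ws=[]
    for _ in range(2):
        p,d,W=cloud(n);r,g,b=[p[...,i].astype(int) for i in range(3)]
        m=(r-b>60)&(r-g>40)&(d>0)&(np.hypot(W[...,0]-H[0],W[...,1]-H[1])<118)&(W[...,2]>40)&(W[...,2]<85)
        Ws.append(W[m])
    Q=np.vstack(Ws); w=Q[:,:2]-H; rr=np.hypot(*w.T); an=np.degrees(np.arctan2(w[:,1],w[:,0]))%360
    for lo in range(10,115,15):
        for leg,k0 in(("1",(an<210)),("2",(an>=210))):
            k=k0&(rr>=lo)&(rr<lo+15)
            if k.sum()>5: print(n,leg,lo,k.sum(),np.median(Q[k],0),"z90 %.1f ang %.1f"%(np.percentile(Q[k,2],90),np.median(an[k])))
print(state()["t"])
E
python3 zz.py
```

```text
top 1 10 27 [ 545.6 -139.2   69.8] z90 72.2 ang 14.8
top 2 10 103 [ 539.9 -152.7   69.8] z90 71.7 ang 317.9
top 2 25 32 [ 530.5 -172.8   68. ] z90 70.0 ang 272.8
top 2 85 57 [ 492.9 -229.8   64.3] z90 67.2 ang 247.2
top 2 100 6 [ 490.1 -235.8   64. ] z90 64.4 ang 247.1
side 1 10 81 [ 532.  -126.9   69.2] z90 71.1 ang 80.1
side 2 10 9 [ 543.7 -147.4   70.6] z90 71.2 ang 343.1
side 1 25 57 [ 511.5 -117.2   67.3] z90 69.0 ang 125.3
side 2 25 28 [ 523.5 -177.1   67.4] z90 69.0 ang 260.2
side 1 40 47 [ 494.3 -110.9   66. ] z90 67.9 ang 137.2
side 2 40 29 [ 516.4 -187.5   67.2] z90 68.3 ang 254.1
side 1 55 62 [ 478.8 -106.3   64.6] z90 66.6 ang 143.7
side 2 55 6 [ 509.4 -196.8   64.7] z90 65.0 ang 249.5
side 1 70 49 [463.1 -99.2  64.4] z90 66.5 ang 146.1
side 1 85 32 [451.5 -93.6  64.3] z90 65.3 ang 147.5
side 2 85 10 [ 534.  -233.6   49.9] z90 50.2 ang 273.0
8.1667
```

Emit:
arm_command:
  rows:
    - [[0,0.04,0,0,0,0,-1],[0,0.05,0,0,0,0,-1],[0,0.05,-0.1,0,0,0,-1],[0,0.05,-0.2,0,0,0,-1],[0,0.05,-0.25,0,0,0,-1],[0.039,-0.05,-0.25,0,0,0,-1],[0.039,-0.105,-0.25,0,0,0,-1],[0.039,-0.105,-0.25,0,0,0,-1],[0.039,-0.105,-0.25,0,0,0,-1]]

```text
t: 8.92
eef_pos: [476.3, -107.1, 282.9]
tcp_rot: [-3.142, 0.001, 0.001]
ft_force: [-0.4, 0.0, 0.7]
opening: 0.002
grip_force: 0.0
```

Emit:
arm_command:
  rows:
    - [[0,0,0.04,0,0,0,-1],[0,0,0.07,0,0,0,-1],[0,0,0.1,0,0,0,-1],[0,0,0.12,0,0,0,-1],[0,0,0.135,0,0,0,-1],[0,0,0.135,0,0,0,-1]]

```text
t: 9.42
eef_pos: [476.4, -107.5, 262.3]
tcp_rot: [-3.141, 0.001, -0.001]
ft_force: [-0.0, -0.2, -0.4]
opening: 0.001
grip_force: 0.0
```

Emit:
arm_command:
  rows:
    - [[0,0,0.008,0,0,0,-1],[0,0,0.016,0,0,0,-1],[0,0,0.024,0,0,0,-1],[0,0,0.03,0,0,0,-1],[0,0,0.035,0,0,0,-1]]

```text
t: 9.83
eef_pos: [476.5, -107.3, 257.7]
tcp_rot: [3.141, -0.0, -0.001]
ft_force: [-0.3, -0.1, -0.2]
opening: 0.001
grip_force: 0.0
```

Emit:
arm_command:
  rows:
    - [[0,0,0.005,0,0,0,-1],[0,0,0.01,0,0,0,-1],[0,0,0.01,0,0,0,-1]]

```text
t: 10.08
eef_pos: [476.5, -107.3, 256.3]
tcp_rot: [3.141, -0.0, -0.001]
ft_force: [-0.9, 0.4, 3.0]
opening: 0.003
grip_force: 1.6
```

Contact, 3 N. Continue in 0.5 mm steps.

Emit:
arm_command:
  rows:
    - [[0,0,0.004,0,0,0,-1],[0,0,0.007,0,0,0,-1],[0,0,0.007,0,0,0,-1]]

```text
t: 10.33
eef_pos: [476.5, -107.3, 255.2]
tcp_rot: [3.141, -0.0, -0.001]
ft_force: [-1.2, 0.1, 3.2]
opening: 0.002
grip_force: 1.6
```

Emit:
arm_command:
  rows:
    - [[0,0,0.004,0,0,0,-1],[0,0,0.007,0,0,0,-1],[0,0,0.007,0,0,0,-1]]

```text
t: 10.58
eef_pos: [476.5, -107.3, 253.9]
tcp_rot: [3.142, 0.0, -0.001]
ft_force: [-0.1, -0.2, 0.7]
opening: 0.003
grip_force: 0.4
```

Emit:
arm_command:
  rows:
    - [[0,0,0.004,0,0,0,-1],[0,0,0.007,0,0,0,-1],[0,0,0.007,0,0,0,-1]]

```text
t: 10.83
eef_pos: [476.6, -107.4, 253.1]
tcp_rot: [3.141, -0.0, -0.001]
ft_force: [-0.9, 0.2, 5.1]
opening: 0.003
grip_force: 2.4
```

Emit:
arm_command:
  rows:
    - [[0,0,0.004,0,0,0,-1],[0,0,0.007,0,0,0,-1],[0,0,0.007,0,0,0,-1]]

```text
t: 11.08
eef_pos: [476.6, -107.4, 252.6]
tcp_rot: [3.141, -0.001, -0.001]
ft_force: [-2.2, -0.2, 12.4]
opening: 0.005
grip_force: 6.4
```

Emit:
arm_command:
  rows:
    - [[0,0,-0.05,0,0,0,-1],[0,0,-0.15,0,0,0,-1],[0,0,-0.2,0,0,0,-1],[0.1,0.3,-0.2,0,0,0,-1],[0.2,0.5,-0.2,0,0,0,-1],[0.227,0.644,-0.2,0,0,0,-1],[0.227,0.644,-0.2,0,0,0,-1],[0.227,0.644,-0.1,0,0,0,-1],[0.227,0.644,-0.06,0,0,0,-1],[0.227,0.644,-0.06,0,0,0,-1]]

```text
t: 11.92
eef_pos: [510.1, -203.4, 259.8]
tcp_rot: [-3.14, 0.002, -0.0]
ft_force: [-1.2, 0.1, 0.6]
opening: 0.007
grip_force: 0.0
```

```bash
python3 zz.py
```

```text
side 1 10 90 [ 531.7 -126.1   69.4] z90 72.1 ang 82.1
side 2 10 13 [ 542.6 -146.8   72.5] z90 73.1 ang 345.1
side 1 25 55 [ 510.5 -117.1   65.5] z90 67.4 ang 125.6
side 2 25 31 [ 524.1 -177.    69.1] z90 70.8 ang 261.7
side 1 40 56 [ 494.6 -110.9   63.2] z90 64.9 ang 136.8
side 2 40 29 [ 516.2 -188.4   68.1] z90 69.6 ang 253.8
side 1 55 29 [ 482.9 -106.4   61.7] z90 63.2 ang 141.7
side 2 55 45 [ 507.6 -199.8   68. ] z90 72.3 ang 249.5
side 1 70 18 [ 465.  -101.3   59.5] z90 60.7 ang 146.9
side 2 70 20 [ 497.8 -215.5   65.1] z90 68.5 ang 246.6
side 2 85 41 [ 498.2 -232.5   63.2] z90 65.7 ang 249.0
12.1167
```

Emit:
arm_command:
  rows:
    - [[0,0,0.007,0,0,0,-1],[0,0,0.014,0,0,0,-1],[0,0,0.014,0,0,0,-1]]

```text
t: 12.37
eef_pos: [510.5, -203.8, 259.0]
tcp_rot: [3.141, -0.0, -0.0]
ft_force: [0.7, -0.2, -0.3]
opening: 0.003
grip_force: 0.0
```

Emit:
arm_command:
  rows:
    - [[0,0,0.005,0,0,0,-1],[0,0,0.01,0,0,0,-1],[0,0,0.01,0,0,0,-1]]

```text
t: 12.62
eef_pos: [510.5, -204.0, 257.5]
tcp_rot: [3.141, -0.0, -0.001]
ft_force: [-0.9, 1.0, 2.4]
opening: 0.006
grip_force: 0.9
```

Emit:
arm_command:
  rows:
    - [[0,0,0.004,0,0,0,-1],[0,0,0.007,0,0,0,-1],[0,0,0.007,0,0,0,-1]]

```text
t: 12.87
eef_pos: [510.5, -204.0, 256.3]
tcp_rot: [3.141, -0.0, -0.001]
ft_force: [-0.8, -0.6, 1.8]
opening: 0.004
grip_force: 0.9
```

Emit:
arm_command:
  rows:
    - [[0,0,0.004,0,0,0,-1],[0,0,0.007,0,0,0,-1],[0,0,0.007,0,0,0,-1]]

```text
t: 13.12
eef_pos: [510.5, -203.9, 255.1]
tcp_rot: [-3.141, 0.0, -0.001]
ft_force: [-0.6, -0.7, 0.8]
opening: 0.006
grip_force: 0.1
```

Emit:
arm_command:
  rows:
    - [[0,0,0.004,0,0,0,-1],[0,0,0.007,0,0,0,-1],[0,0,0.007,0,0,0,-1]]

```text
t: 13.37
eef_pos: [510.5, -203.9, 254.1]
tcp_rot: [-3.141, 0.0, -0.001]
ft_force: [0.1, 1.0, 1.1]
opening: 0.003
grip_force: 0.0
```

Emit:
arm_command:
  rows:
    - [[0,0,0.004,0,0,0,-1],[0,0,0.007,0,0,0,-1],[0,0,0.007,0,0,0,-1]]

```text
t: 13.62
eef_pos: [510.5, -203.9, 253.3]
tcp_rot: [3.142, -0.0, -0.001]
ft_force: [-0.2, 0.6, 1.8]
opening: 0.007
grip_force: 1.0
```

Emit:
arm_command:
  rows:
    - [[0,0,0.003,0,0,0,-1],[0,0,0.005,0,0,0,-1],[0,0,0.005,0,0,0,-1]]

```text
t: 13.87
eef_pos: [510.5, -203.9, 252.9]
tcp_rot: [3.141, -0.0, -0.001]
ft_force: [-1.7, 1.3, 6.2]
opening: 0.005
grip_force: 3.3
```

Emit:
arm_command:
  rows:
    - [[0,0,0.003,0,0,0,-1],[0,0,0.004,0,0,0,-1],[0,0,0.004,0,0,0,-1]]

```text
t: 14.12
eef_pos: [510.5, -203.9, 252.6]
tcp_rot: [3.141, -0.001, -0.001]
ft_force: [-2.3, 1.9, 11.0]
opening: 0.003
grip_force: 5.3
```

Both at the same height (252.6) with a firm floor reaction. Lift clear and move aside to look.

Emit:
arm_command:
  rows:
    - [[0,0,-0.05,0,0,0,-1],[0,0,-0.15,0,0,0,-1],[0,0,-0.4,0,0,0,-1],[0,0,-0.7,0,0,0,-1],[0,0,-0.95,0,0,0,-1],[-0.3,0.4,-0.95,0,0,0,-1],[-0.6,0.7,-0.95,0,0,0,-1],[-0.9,0.95,-0.95,0,0,0,-1],[-0.9,0.95,-0.95,0,0,0,-1]]

```text
t: 14.87
eef_pos: [395.7, -326.3, 394.9]
tcp_rot: [3.141, -0.0, 0.0]
ft_force: [1.0, -0.8, 0.2]
opening: 0.004
grip_force: 0.0
```

Emit:
arm_command:
  rows:
    - [[-0.2,0.9,0,0,0,0,-1],[-0.2,0.9,0,0,0,0,-1],[-0.2,0.9,0,0,0,0,-1],[-0.2,0.9,0,0,0,0,-1],[-0.2,0.9,0,0,0,0,-1],[-0.2,0.9,0,0,0,0,-1]]

```text
t: 15.37
eef_pos: [366.8, -460.5, 394.0]
tcp_rot: [-3.141, 0.0, -0.002]
ft_force: [0.5, 0.2, -0.9]
opening: 0.004
grip_force: 0.0
```

```bash
python3 zz.py
python3 - <<'E'
from h import *
p,d=read_camera("top"); q,d2=read_camera("side")
a=cv2.resize(p[135:255,215:370],None,fx=4,fy=4,interpolation=3); b=cv2.resize(q[170:250,235:330],None,fx=6,fy=6,interpolation=3)
cv2.imwrite("pics/c3.png",cv2.resize(np.hstack([a,b]),(800,322))[...,::-1])
E
```

```text
top 1 10 171 [ 533.8 -129.7   70.5] z90 73.2 ang 72.7
top 2 10 121 [ 538.6 -156.4   70. ] z90 72.9 ang 307.5
top 1 25 86 [ 507.6 -118.4   66.7] z90 69.2 ang 129.8
top 2 25 90 [ 526.9 -174.    66.6] z90 68.8 ang 265.7
top 1 40 78 [ 492.4 -112.7   64. ] z90 66.4 ang 139.2
top 2 40 76 [ 517.8 -189.4   63.1] z90 66.0 ang 256.4
top 1 55 74 [ 478.7 -106.9   61.6] z90 64.1 ang 143.9
top 2 55 77 [ 510.1 -202.9   61.3] z90 63.7 ang 251.9
top 1 70 72 [ 465.2 -100.3   59.5] z90 62.0 ang 146.3
top 2 70 71 [ 501.1 -215.2   59. ] z90 61.0 ang 249.5
top 1 85 68 [451.6 -93.6  57.5] z90 59.0 ang 148.2
top 2 85 66 [ 495.1 -228.7   56.7] z90 59.2 ang 247.9
top 1 100 8 [441.9 -90.6  55.6] z90 56.9 ang 149.0
top 2 100 10 [ 489.7 -236.7   55. ] z90 56.2 ang 247.2
side 1 10 90 [ 531.1 -126.6   69.5] z90 72.2 ang 83.1
side 2 10 10 [ 542.3 -147.9   72.1] z90 72.8 ang 338.4
side 1 25 51 [ 509.9 -117.5   65.8] z90 67.9 ang 127.5
side 2 25 25 [ 523.6 -176.2   65.4] z90 67.5 ang 260.2
side 1 40 51 [ 494.2 -111.2   63.4] z90 65.5 ang 137.4
side 2 40 30 [ 516.9 -188.4   63.2] z90 65.5 ang 254.2
side 1 55 33 [ 482.7 -106.2   61.9] z90 62.9 ang 141.9
side 2 55 30 [ 508.6 -200.7   61. ] z90 63.4 ang 250.3
side 1 70 18 [ 465.1 -101.1   59.7] z90 61.3 ang 146.5
side 2 70 28 [ 500.9 -213.1   58.9] z90 61.1 ang 248.0
side 2 85 35 [ 507.1 -232.    55. ] z90 58.1 ang 256.0
15.5667
```

View pics/c3.png

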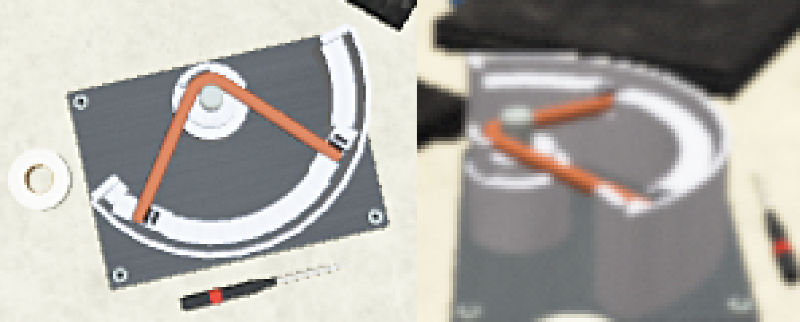

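Both legs slope down about 8°. Their end tops are at about z 57 (axis about 52), next to the tab marks. The roll and driver have not moved.

```bash
python3 -c "from cell import *; print(job_done())"
```

```text
the job is handed in; nothing more can be done
None
```

The job is handed in: the pipe is swung clockwise into both notches and pressed home (ends measured at about z 52, peak force read about 12 N), the tape roll and driver look unmoved, and the arm is clear of the pipe.

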